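Seat the filter drawer and hold the dust gate half open

ROBOT

A 7-joint arm with a two-finger parallel gripper is mounted at the origin on the work surface. World frame = base frame: x ahead of the robot, y to its left, z up, the work surface at z = 0. Lengths are in m, angles in rad, forces in N, time in s.
With the tool pointing down it reaches from about 0.425 to 0.8 m from the base axis. Payload 8.3 kg.
Tool frame: the origin (TCP) lies on the centre line of the jaws, within the pads' length; the fingertips stand 11 mm ahead of it and the grasp point (between the pads) lies 8 mm behind it; z points along the fingers, y is the line along which they close (so a half turn about z gives the same grasp; the last joint's range is limited). The gripper opens to 85 mm and grips with 20 to 120 N. Pads are 22 mm wide; open, the fingers measure 114 mm over their backs; the gripper's body (76 mm by 85 mm) begins 54 mm behind the grasp point. The pads swing forward as they close: fully open they stand 13 mm farther back than shut.
Start: joints at [1.054, 0.383, 0.016, 1.37, -0.006, 1.388, -0.046], TCP at [0.274, -0.562, 0.242] pointing down, gripper open.
Joint ranges: [-2.95, 2.95], [-0.25, 2.06], [-1.52, 1.56], [0.18, 2.33], [-1.44, 4.58], [0.02, 2.06], [-3.01, 3.01]. Speed limits (rad/s): [2.39, 2.39, 3.01, 3.01, 3.14, 3.14, 3.14].

INTERFACE

Orientations are given as a unit quaternion [w, x, y, z].
In Python, from bench import env, eyes gives the robot as it stands.
- The arm moves only by the shell command python3 -m crank 'ROWS' [OPENING] [FORCE]. ROWS is JSON, a list of rows, each a list of 2 entries, a list of its own where there are three numbers: the shift along the tool's x, y, z in m, then the turn, a rotation vector about the tool's x, y, z in rad. In form: [[[tx, ty, tz], [ax, ay, az]], ...]. A call has 1 to 8 rows; each row is the pose to reach, as a shift and turn from the pose commanded when the call began, along the tool's axes at that moment; what a row does not reach only later rows make up. A row lasts 1/12 s, in which the tool goes at most 41.7 mm and 7.16 degrees, less where a joint would pass 70% of its speed; a pose out of reach is approached as far as the arm can. A call with a gripper value outside its range is refused whole. OPENING is the opening, from 0 (shut) to 1 (fully open), set as the call begins (- or left out, the last holds). The fingers move at their own pace and stop on an object; FORCE is the grip in N (left out, the last holds). Time passes only in rows, so rows that repeat a pose let the fingers close. It gives the time, the measured TCP pose, the force, the opening and the grip force at its end, in the units of the state.
- env.get_obs(): the state, without advancing time (a new reading comes with each control period).
- eyes.camera(name): name is "side" or "top" or "wrist"; returns a dict with "color" (420x560x3 uint8, red, green, blue), "fx", "fy", "cx", "cy" (pixels), "T" (4x4, takes a point from camera to world coordinates); the wrist camera has in their place "hand_eye" (4x4, takes a point from camera to tool coordinates, whose origin is the TCP and whose axes are the flange's). Camera axes: x right, y down, z forward; pixel columns grow to the right and rows downward; lengths in m; the calibration is good to about 2 mm. The wrist camera is an equidistant fisheye: a pixel r from the principal point sees the ray r / f radians off the axis. A picture is of the moment at which its call begins: read the wrist's pose just before it. There is no depth.
- env.sign_off(): hands the job in; it is judged then, once.
The state is a dict: "t": time; "qpos": joint angles; "qvel": joint speeds; "tau": joint torques, N m; "tcp_pos": TCP position; "eef_rot": TCP orientation; "force": force on the tool from outside, world axes, zero at the start; "torque": the same for the moment, N m; "width": opening from 0.0 (shut) to 1.0 (fully open); "finger_force": force on a finger pad.
Only numpy, scipy, OpenCV 4.12 (cv2) and the standard library are available. Lean on these libraries where they do the work, as an engineer would, in place of code of your own. Each camera call takes 0.05 s, during which the arm holds its last target. There are 200 camera calls.

TASK

Get the bench dust box ready for light sanding: first push its open filter drawer fully home until it clicks in, and only then slide the sprung gate on its top to the half-open mark. The gate springs shut if let go, so finish while still holding it steady at half with the gripper's fingers; leave the jar, the red tin and the glue pot where they stand.

Things in the scene. Friction and masses are not known exactly. Their poses are not given: they have to be found in the camera images.
- dust_box: green metal box fixed to the bench, 180 (x) x 300 (y) x 130 (z) mm; origin: centre of its underside on the bench; z up. Its -x side, with the drawer, faces the robot. On its top, two aluminium guide rails along y, 200 mm long, 8 mm wide, 10 mm high, centred 29 mm to +x and 59 mm to -x of the origin; between them the steel gate over a dark round port.
- half_mark (a point): red mark (half open) on the white strip along the front edge of the box's top, between two black marks 30 mm to either side of it along y: closed at -y, fully open at +y. A red pointer on the gate, in line with the yellow tab's middle, runs beside the strip. Fixed to the box, axes as dust_box; at the origin's y, 75 mm to -x, 132 mm above the bench.
- drawer_front (a point): point on the outer face of the drawer's flat wooden front panel, mid width, 100 mm above the bench; moves with the drawer. x points into the box (the way to push), z up. Panel 294 mm wide, 15 mm thick, heights 10 to 118 mm; its finger pull is only drawn, 3 mm proud. When home, the face lies 105 mm to -x of the dust_box origin (15 mm proud of the box).
- drawer (a joint): how far the drawer is open, m: 0 is fully home, 0.09 the stop; it slides out to -x of dust_box. It slides with 1 N of friction; a sprung catch pushes back with about 5 N from 15 to 7 mm before home, then snaps the drawer in to a hard stop at 0 and keeps it there.
- gate_grip (a point): middle of the top of the gate's upright yellow tab, 30 (x) x 14 (y) x 45 mm tall, top 181 mm above the bench; moves with the gate, axes as dust_box. It stands in the middle of the steel gate plate, 78 x 80 x 4 mm, upper face 136 mm above the bench; rail tops at 140 mm. Closed, the tab is 15 mm to -x and 30 mm to -y of the dust_box origin; at half it is at the origin's y.
- gate (a joint): how far the gate is open, m: 0 closed, 0.03 half open (red mark), 0.06 fully open (stop). It slides to +y of dust_box against a spring: about 3 N at the start, 7.5 N at half, 12 N fully open; it springs shut when let go.
- rivet_jar: copper-coloured jar with a steel cap, 60 mm diameter, 80 mm tall, loose on the bench to the +y side of the dust box; origin at the centre of its underside. A bystander.
- tin: red tin, 110 x 80 x 50 mm tall, loose on the bench to the -y side of the dust box; origin at the centre of its underside. A bystander.
- glue_pot: white pot, 68 mm diameter, 75 mm tall, loose on the bench off the +y front corner of the dust box, nearer the robot than the jar; origin at the centre of its underside. A bystander.

How it is judged:
On the way:
1. the filter drawer is home at its detent (within 3 mm), the gate still closed (value of joint drawer below 0.003 m and value of joint gate below 0.012 m), for 0.2 s.
At the end, for the whole second after the job is handed in: The drawer is home within 3 mm; the gate stands 25 to 35 mm open (half is 30 mm), still to within 10 mm/s, the fingers bearing on it with more than 2 N; jar, tin and pot are within 20 mm of where they began (value of joint drawer below 0.003 m and value of joint gate between 0.025 and 0.035 m and velocity of joint gate between -0.01 and 0.01 m/s and contact force between the fingers and gate above 2 N and distance of each of rivet_jar, tin, glue_pot from where it was at the start of the episode below 0.02 m); the arm keeps its last pose, push and grip.
It fails at once if the gate is opened (over 12 mm) while the drawer is not home (over 6 mm out) (value of joint gate above 0.012 m and value of joint drawer above 0.006 m).
It fails at once if jar, tin or pot pushed by more than 20 mm or tipped (distance of any of rivet_jar, tin, glue_pot from where it was at the start of the episode above 0.02 m or angle between any of rivet_jar, tin, glue_pot's own z axis and vertical above 0.4 rad).
It also fails if it takes over 43 s, if anything falls off the work surface, if the arm or the gripper's body presses on something with over 40 N, if the wrist force passes 120 N, or if a joint passes its speed limit or range.

## Working session

There is one attempt and no reset: what is moved stays moved. The work goes in short steps, Python scripts to look and compute and a shell command to move; the robot and the scene stay as the last step left them, time stands still between calls to the robot, and variables do not carry over. Pictures are saved under pics/ and viewed, at most 10 in all, crops included, and the job is handed in when it is done.

```bash
mkdir -p pics
cat > look.py <<'E'
import cv2,sys
from bench import env,eyes
def snap(n,f):
    c=eyes.camera(n); cv2.imwrite(f,c["color"][:,:,::-1]); return c
E
python3 - <<'E'
from look import *
import numpy as np
np.set_printoptions(precision=4,suppress=True)
print(env.get_obs())
for n in("side","top"):
    c=snap(n,f"pics/{n}0.png"); print(n,c["fx"],c["fy"],c["cx"],c["cy"],c["T"])
E
```

```text
{'t': 0.0, 'qpos': array([ 1.0541,  0.3842,  0.0164,  1.3712, -0.0063,  1.3882, -0.0465]), 'qvel': array([ 0.0012, -0.0004, -0.    , -0.0016, -0.0006, -0.0006, -0.0003]), 'tau': array([ -0.0013, -62.7596,   0.8435, -37.183 ,   0.0164,   0.014 ,
         0.    ]), 'tcp_pos': array([ 0.2738, -0.5613,  0.2413]), 'eef_rot': array([-0.0009,  0.9744,  0.225 , -0.0002]), 'force': array([ 0.7027, -0.0172,  0.143 ]), 'torque': array([-0.0027, -0.052 , -0.0063]), 'finger_force': 0.0, 'width': 0.9988949816003481}
side 492.2671920097666 492.2671920097666 280.95727064926155 217.94863067378208 [[-0.9147 -0.2924  0.279   0.3453]
 [-0.4039  0.6881 -0.6028  0.5788]
 [-0.0157 -0.6641 -0.7475  0.8305]
 [ 0.      0.      0.      1.    ]]
top 506.0288392949068 506.0288392949068 277.04736376702203 210.2605682349354 [[-0.0168 -0.9946  0.1024  0.4755]
 [-0.9998  0.0181  0.012   0.0138]
 [-0.0138 -0.1022 -0.9947  1.1468]
 [ 0.      0.      0.      1.    ]]
```

View pics/side0.png

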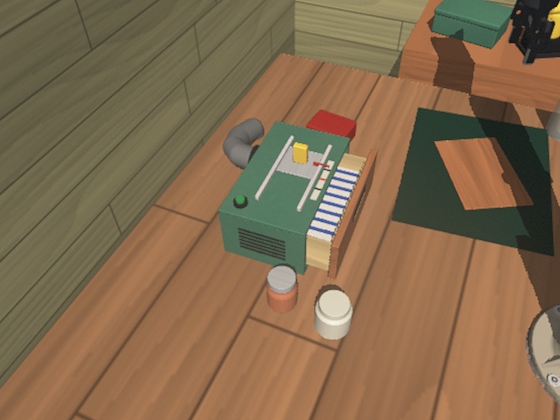

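View pics/top0.png

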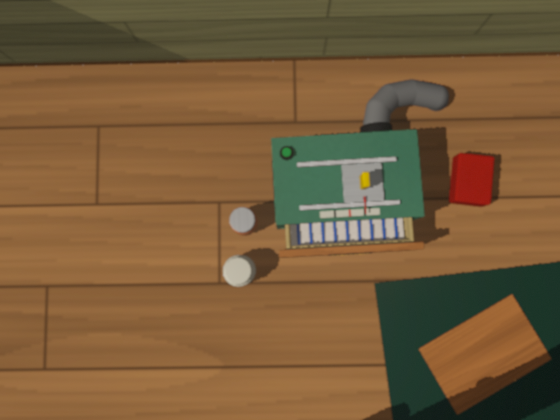

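The side view shows the box with the drawer out toward the robot, tab at about (300,153), jar (282,288), pot (333,314). The top view shows the tab at (365,180), drawer panel along row ~248, jar (242,220), pot (239,270) and tin (472,180). I'll enlarge both.

Run:
```python
import cv2
a=cv2.imread("pics/top0.png")[120:270,265:435]; b=cv2.imread("pics/side0.png")[115:280,215:385]
cv2.imwrite("pics/topc.png",cv2.resize(a,None,fx=4,fy=4,interpolation=cv2.INTER_CUBIC)[:600])
cv2.imwrite("pics/sidec.png",cv2.resize(b,None,fx=3.6,fy=3.6,interpolation=cv2.INTER_CUBIC)[:600])
```

```text
(no output)
```

View pics/topc.png

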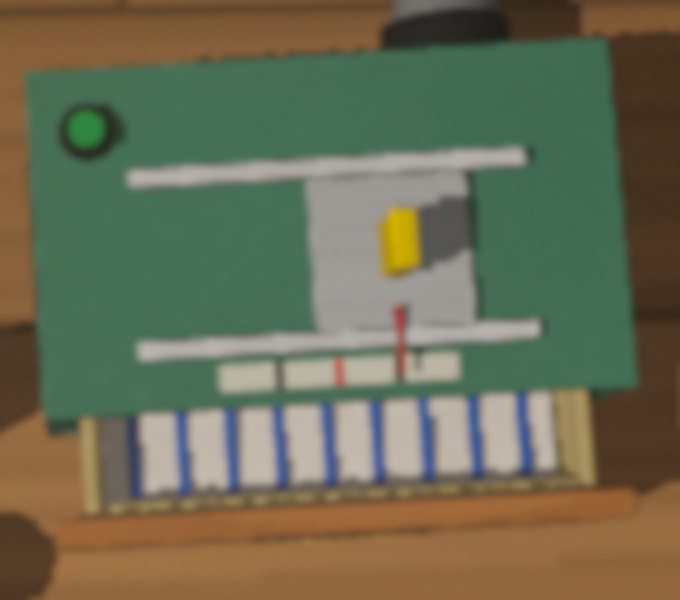

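View pics/sidec.png

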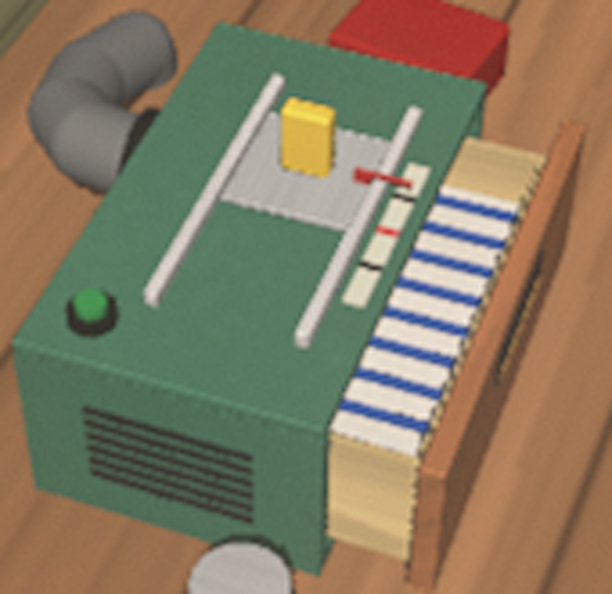

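The top crop shows the box top corners (27,73), (607,38), (637,386), (47,420), red mark (340,372) and tab top (405,237). The side crop shows the corners (220,25), (485,85), (15,345), (330,430), mark (387,231), tab top (308,108) and panel top outer corners near (583,125) and (440,475). Next I triangulate these and fit the box pose.

```bash
cat > fit.py <<'E'
import numpy as np
from scipy.optimize import least_squares as ls
from look import eyes
np.set_printoptions(precision=4,suppress=True)
C={n:eyes.camera(n) for n in("side","top")}
def proj(n,p):
    c=C[n]; q=np.linalg.inv(c["T"])@np.append(p,1); return np.array([c["fx"]*q[0]/q[2]+c["cx"],c["fy"]*q[1]/q[2]+c["cy"]])
t=lambda u,v:np.array([(u+.5)/4-.5+265,(v+.5)/4-.5+120]); s=lambda u,v:np.array([(u+.5)/3.6-.5+215,(v+.5)/3.6-.5+115])
P={"c++":(t(27,73),s(15,345)),"c+-":(t(607,38),s(220,25)),"c--":(t(637,386),s(485,85)),"c-+":(t(47,420),s(330,430)),
"mark":(t(340,372),s(387,231)),"tab":(t(405,237),s(308,108)),
"r1":(t(135,180),s(150,297)),"r2":(t(145,350),s(303,338)),"d-":(t(635,507),s(583,125)),"d+":(t(58,540),s(440,475))}
tri={k:ls(lambda p:np.r_[proj("top",p)-a,proj("side",p)-b],[.6,-.1,.1]) for k,(a,b) in P.items()}
for k,r in tri.items(): print(k,r.x,"px",abs(r.fun).max().round(2))
L={"c++":(.09,.15,.13),"c+-":(.09,-.15,.13),"c--":(-.09,-.15,.13),"c-+":(-.09,.15,.13),"mark":(-.075,0,.132),"tab":(-.015,-.03,.181),"r1":(.029,.1,.14),"r2":(-.059,.1,.14)}
def W(v,l): c,s_=np.cos(v[2]),np.sin(v[2]); return np.array([v[0]+c*l[0]-s_*l[1],v[1]+s_*l[0]+c*l[1],l[2]])
def D(v): return {**L,"d-":(-.105-v[3],-.147,.118),"d+":(-.105-v[3],.147,.118)}
f=ls(lambda v:np.concatenate([np.r_[proj("top",W(v,l))-P[k][0],proj("side",W(v,l))-P[k][1]] for k,l in D(v).items()]),[.6,-.1,0,.05],loss="soft_l1")
print("box x y yaw drawer",f.x); 
for k,r in zip(D(f.x),f.fun.reshape(-1,4)): print(k,r)
v=f.x
print("tab",W(v,L["tab"]),"half",W(v,(-.015,0,.181)),"front",W(v,(-.105-v[3],0,.1)),"home",W(v,(-.105,0,.1)))
E
python3 fit.py
```

```text
c++ [0.7316 0.0352 0.1195] px 0.29
c+- [ 0.7439 -0.2645  0.1206] px 0.27
c-- [ 0.5643 -0.2707  0.1225] px 0.35
c-+ [0.5503 0.0277 0.1242] px 0.61
mark [ 0.5733 -0.1204  0.1267] px 0.14
tab [ 0.6336 -0.1472  0.177 ] px 0.21
r1 [ 0.6739 -0.0187  0.1287] px 0.36
r2 [ 0.5854 -0.0223  0.1296] px 0.19
d- [ 0.5018 -0.2702  0.1115] px 0.57
d+ [0.4903 0.0234 0.1114] px 0.4
box x y yaw drawer [ 0.6463 -0.1152  0.0421  0.0456]
c++ [-1.5593 -0.0936 -0.8781 -2.3251]
c+- [-0.2294 -0.2964 -0.3965 -2.4374]
c-- [ 0.0745  0.1601  1.066  -1.9261]
c-+ [-1.4307  0.5776 -1.0004 -0.8291]
mark [-0.6834  0.6204  0.8349 -0.9631]
tab [-0.4167  0.0417  0.4781 -0.959 ]
r1 [-2.2335  0.0016  0.3475 -1.967 ]
r2 [-1.9731  0.7826  0.0728 -1.7933]
d- [ 0.1185  0.3647 -0.48   -1.8692]
d+ [-0.8468  0.7383 -0.0861 -1.3986]
tab [ 0.6325 -0.1458  0.181 ] half [ 0.6313 -0.1159  0.181 ] front [ 0.4958 -0.1216  0.1   ] home [ 0.5414 -0.1197  0.1   ]
```

Triangulated points agree with the stated sizes. Heights read 3–10 mm low, which is calibration bias. The box is at about (0.647, -0.117), yaw 0.042, with the drawer about 46 mm out. I now move in front of the drawer at height with the gripper shut, tool x along box x.

```bash
cat > to.py <<'E'
import sys,numpy as np
from scipy.spatial.transform import Rotation as R
from look import env
np.set_printoptions(precision=4,suppress=True)
o=env.get_obs(); q=o["eef_rot"]; r=R.from_quat(q[[1,2,3,0]])
p=np.array([float(a) for a in sys.argv[1:4]]); yaw=float(sys.argv[4]) if len(sys.argv)>4 else .042
g=R.from_matrix(np.c_[[np.cos(yaw),np.sin(yaw),0],[np.sin(yaw),-np.cos(yaw),0],[0,0,-1]])
print("t",o["t"],"tcp",o["tcp_pos"],"F",o["force"],"w",o["width"],"ff",o["finger_force"])
print("shift",r.inv().apply(p-o["tcp_pos"]),"turn",(r.inv()*g).as_rotvec(),"q",o["qpos"])
E
python3 to.py .455 -.122 .242
```

```text
t 0.2 tcp [ 0.2739 -0.5615  0.2416] F [-0.3346 -0.1879 -0.4159] w 0.998036213277095 ff 0.0
shift [ 0.3555 -0.3156  0.    ] turn [-0.0012  0.0002  0.4119] q [ 1.0541  0.384   0.0164  1.3708 -0.0063  1.3882 -0.0465]
```

```bash
python3 -m crank '[[[0.355,-0.315,0],[0,0,0.413]],[[0.355,-0.315,0],[0,0,0.413]],[[0.355,-0.315,0],[0,0,0.413]],[[0.355,-0.315,0],[0,0,0.413]],[[0.355,-0.315,0],[0,0,0.413]],[[0.355,-0.315,0],[0,0,0.413]],[[0.355,-0.315,0],[0,0,0.413]],[[0.355,-0.315,0],[0,0,0.413]]]' 0 40; python3 to.py .455 -.122 .242
```

```text
t: 0.87
tcp_pos: [0.4006, -0.2535, 0.2424]
eef_rot: [0.0, 1.0, 0.02, 0.0]
force: [1.7, -1.0, 1.1]
width: 0.001
finger_force: 0.0
t 0.8667 tcp [ 0.4006 -0.2535  0.2424] F [ 1.6883 -0.9665  1.117 ] w 0.001045998720534644 ff 0.0
shift [ 0.0598 -0.1292  0.0004] turn [ 0.0003 -0.0001 -0.0012] q [ 0.6442  0.0641 -0.1542  1.7607  0.0104  1.3172 -1.0423]
```

```bash
python3 -m crank '[[[0.06,-0.129,0],[0,0,0]],[[0.06,-0.129,0],[0,0,0]],[[0.06,-0.129,0],[0,0,0]],[[0.06,-0.129,0],[0,0,0]],[[0.06,-0.129,0.152],[0,0,0]],[[0.06,-0.129,0.152],[0,0,0]],[[0.06,-0.129,0.152],[0,0,0]],[[0.06,-0.129,0.152],[0,0,0]]]'; python3 -m crank '[[[0,0,0],[0,0,0]],[[0,0,0],[0,0,0]]]'; python3 to.py .530 -.120 .09
```

```text
t: 1.53
tcp_pos: [0.453, -0.1235, 0.0868]
eef_rot: [-0.001, 1.0, 0.021, -0.002]
force: [-0.3, -0.7, -0.5]
width: 0.002
finger_force: 0.0
t: 1.7
tcp_pos: [0.4541, -0.1239, 0.0898]
eef_rot: [-0.001, 1.0, 0.02, -0.001]
force: [1.0, -0.5, 0.9]
width: -0.003
finger_force: 0.0
t 1.7 tcp [ 0.4541 -0.1239  0.0898] F [ 1.0482 -0.5149  0.884 ] w -0.00280204632823187 ff 0.0
shift [ 0.076  -0.0008 -0.0004] turn [-0.0013  0.0029 -0.001 ] q [ 0.4644  0.2145 -0.2947  1.9602  0.0737  0.9803 -1.3951]
```

```bash
python3 -m crank '[[[0.012,0,0],[0,0,0]],[[0.024,0,0],[0,0,0]],[[0.032,0,0],[0,0,0]],[[0.040,0,0],[0,0,0]],[[0.046,0,0],[0,0,0]],[[0.052,0,0],[0,0,0]],[[0.058,0,0],[0,0,0]],[[0.058,0,0],[0,0,0]]]';python3 -m crank '[[[0.003,0,0],[0,0,0]],[[0.006,0,0],[0,0,0]],[[0.009,0,0],[0,0,0]],[[0.012,0,0],[0,0,0]],[[0.014,0,0],[0,0,0]],[[0.014,0,0],[0,0,0]]]'; python3 to.py .530 -.120 .09
```

```text
t: 2.37
tcp_pos: [0.5142, -0.1216, 0.0906]
eef_rot: [-0.0, 1.0, 0.021, 0.001]
force: [-0.3, -0.5, -0.2]
width: -0.001
finger_force: 0.0
t: 2.87
tcp_pos: [0.5277, -0.1212, 0.0904]
eef_rot: [-0.0, 1.0, 0.02, 0.0]
force: [-0.4, 0.1, 0.4]
width: 0.0
finger_force: 0.0
t 2.8667 tcp [ 0.5277 -0.1212  0.0904] F [-0.3582  0.1023  0.4478] w 0.00011631341312452635 ff 0.0
shift [ 0.0024 -0.0011  0.0004] turn [-0.0001 -0.001  -0.001 ] q [ 0.4086  0.3498 -0.2915  1.7842  0.1153  1.0232 -1.456 ]
```

```bash
python3 -m crank '[[[0.002,0,0],[0,0,0]],[[0.004,0,0],[0,0,0]],[[0.006,0,0],[0,0,0]],[[0.006,0,0],[0,0,0]]]'
python3 - <<'E'
from look import *
import numpy as np
c=snap("top","pics/a.png");d=snap("side","pics/b.png")
a=cv2.imread("pics/a.png")[120:270,265:435]; b=cv2.imread("pics/b.png")[115:280,215:385]
a=cv2.resize(a,(400,353),interpolation=2);b=cv2.resize(b,(364,353),interpolation=2)
cv2.imwrite("pics/ab.png",np.hstack([a,b]))
E
```

```text
t: 3.2
tcp_pos: [0.5318, -0.1211, 0.0903]
eef_rot: [-0.0, 1.0, 0.02, -0.001]
force: [-7.6, 0.7, 6.5]
width: 0.001
finger_force: 3.6
```

View pics/ab.png

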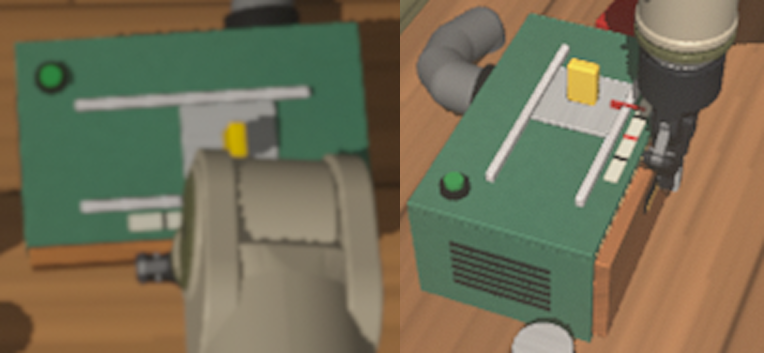

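The drawer appears flush with the box (panel about one board thickness proud). I push slightly more to confirm the hard stop.

```bash
python3 -m crank '[[[0.002,0,0],[0,0,0]],[[0.004,0,0],[0,0,0]],[[0.005,0,0],[0,0,0]],[[0.005,0,0],[0,0,0]],[[0.005,0,0],[0,0,0]]]'; python3 -m crank '[[[-0.01,0,0],[0,0,0]],[[-0.025,0,0],[0,0,0]],[[-0.04,0,0],[0,0,0]],[[-0.04,0,0],[0,0,0]]]'; python3 -m crank '[[[0,0,-0.05],[0,0,0]],[[0,0,-0.1],[0,0,0]],[[0,0,-0.15],[0,0,0]],[[0,0,-0.15],[0,0,0]],[[0,0,-0.15],[0,0,0]]]'; python3 to.py .6335 -.147 .24
```

```text
t: 3.72
tcp_pos: [0.5319, -0.1211, 0.0903]
eef_rot: [-0.0, 1.0, 0.02, -0.006]
force: [-32.2, 2.7, 27.9]
width: 0.0
finger_force: 16.0
t: 4.05
tcp_pos: [0.4958, -0.1229, 0.0901]
eef_rot: [0.0, 1.0, 0.02, -0.001]
force: [-0.6, 0.4, -0.8]
width: -0.001
finger_force: 0.0
t: 4.47
tcp_pos: [0.5016, -0.1228, 0.2473]
eef_rot: [0.001, 1.0, 0.02, 0.006]
force: [1.0, 0.4, -0.4]
width: 0.002
finger_force: 0.0
t 4.4667 tcp [ 0.5016 -0.1228  0.2473] F [ 1.0413  0.358  -0.3969] w 0.0017362651116817043 ff 0.0
shift [0.1307 0.0296 0.0089] turn [ 0.0031 -0.0109 -0.001 ] q [ 0.4478  0.1537 -0.3024  1.6556  0.048   1.3281 -1.3921]
```

It is a hard stop: no movement under 32 N, and the face at x≈0.543 matches home. Now I go over the tab and open the gripper.

```bash
python3 -m crank '[[[0.131,0.029,0],[0,0,0]],[[0.131,0.029,0],[0,0,0]],[[0.131,0.029,0],[0,0,0]],[[0.131,0.029,0],[0,0,0]],[[0.131,0.029,0],[0,0,0]],[[0.131,0.029,0],[0,0,0]],[[0.131,0.029,0],[0,0,0]]]' 1 40; python3 to.py .634 -.147 .163
python3 - <<'E'
from look import *
import numpy as np
snap("side","pics/e.png");snap("wrist","pics/f.png")
a=cv2.resize(cv2.imread("pics/e.png")[100:280,200:400],(400,360),interpolation=2);b=cv2.resize(cv2.imread("pics/f.png"),(400,300))
b=np.vstack([b,np.zeros((60,400,3),np.uint8)])
cv2.imwrite("pics/ef.png",np.hstack([a,b]))
E
```

```text
t: 5.05
tcp_pos: [0.6297, -0.1458, 0.2403]
eef_rot: [-0.0, 1.0, 0.021, -0.0]
force: [0.5, -0.1, -1.2]
width: 0.971
finger_force: 0.0
t 5.05 tcp [ 0.6297 -0.1458  0.2403] F [ 0.5302 -0.0935 -1.2054] w 0.9705289412188443 ff 0.0
shift [0.0043 0.0014 0.0773] turn [-0.0002  0.0002 -0.0009] q [ 0.3753  0.4497 -0.2888  1.295   0.1255  1.4147 -1.4355]
```

View pics/ef.png

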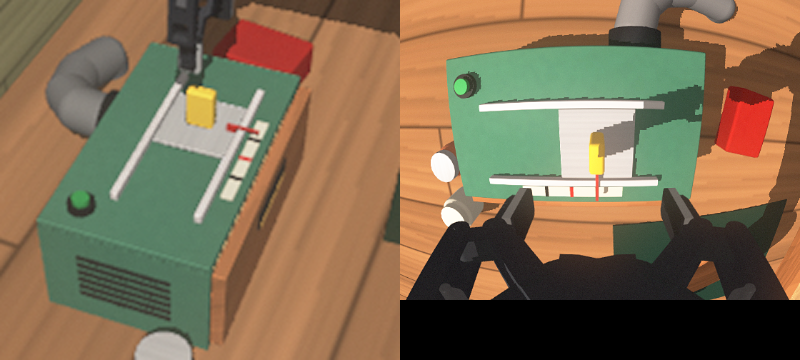

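The drawer is home and the gate closed; in the wrist view the tab (597,155) lies on the centre line between the fingers (515–692). I descend, then close gently.

```bash
python3 -m crank '[[[0.004,0.0015,0.02],[0,0,0]],[[0.004,0.0015,0.04],[0,0,0]],[[0.004,0.0015,0.06],[0,0,0]],[[0.004,0.0015,0.072],[0,0,0]],[[0.004,0.0015,0.077],[0,0,0]],[[0.004,0.0015,0.077],[0,0,0]],[[0.004,0.0015,0.077],[0,0,0]]]'; python3 -m crank '[[[0,0,0],[0,0,0]],[[0,0,0],[0,0,0]],[[0,0,0],[0,0,0]],[[0,0,0],[0,0,0]],[[0,0,0],[0,0,0]],[[0,0,0],[0,0,0]]]' 0 40;  python3 to.py .634 -.147 .163
```

```text
t: 5.73
tcp_pos: [0.6343, -0.1475, 0.1645]
eef_rot: [0.0, 1.0, 0.02, 0.001]
force: [0.1, 0.4, 0.9]
width: 1.0
finger_force: 0.0
t: 6.23
tcp_pos: [0.6342, -0.145, 0.1637]
eef_rot: [-0.002, 1.0, 0.021, -0.0]
force: [-6.6, -1.9, 10.2]
width: 0.154
finger_force: 44.3
t 6.2333 tcp [ 0.6342 -0.145   0.1637] F [-6.5968 -1.9256 10.1733] w 0.15367889401180404 ff 44.31513547897339
shift [-0.0003  0.002   0.0007] turn [-0.0033 -0.      0.0003] q [ 0.3757  0.5012 -0.286   1.3925  0.1391  1.2685 -1.4468]
```

Gripped (opening ≈13 mm, tab 14 mm), TCP y about -0.145 with the gate closed. Now I slide to box +y and aim for measured TCP y ≈ -0.115.

```bash
python3 -m crank '[[[0,-0.005,0],[0,0,0]],[[0,-0.010,0],[0,0,0]],[[0,-0.015,0],[0,0,0]],[[0,-0.020,0],[0,0,0]],[[0,-0.025,0],[0,0,0]],[[0,-0.03,0],[0,0,0]],[[0,-0.033,0],[0,0,0]],[[0,-0.033,0],[0,0,0]]]';python3 -m crank '[[[0,0,0],[0,0,0]],[[0,0,0],[0,0,0]],[[0,0,0],[0,0,0]]]'
python3 - <<'E'
from look import *
import numpy as np
snap("side","pics/g.png");snap("wrist","pics/h.png")
a=cv2.resize(cv2.imread("pics/g.png")[130:220,250:350],(400,360),interpolation=2);b=cv2.resize(cv2.imread("pics/h.png")[150:330,150:350],(400,360),interpolation=2)
cv2.imwrite("pics/gh.png",np.hstack([a,b]))
E
```

```text
t: 6.9
tcp_pos: [0.6329, -0.1157, 0.1638]
eef_rot: [0.001, 1.0, 0.02, 0.0]
force: [0.4, -6.5, 3.0]
width: 0.158
finger_force: 42.7
t: 7.15
tcp_pos: [0.633, -0.1165, 0.1638]
eef_rot: [0.001, 1.0, 0.019, 0.001]
force: [0.8, -6.3, 2.6]
width: 0.154
finger_force: 42.7
```

View pics/gh.png

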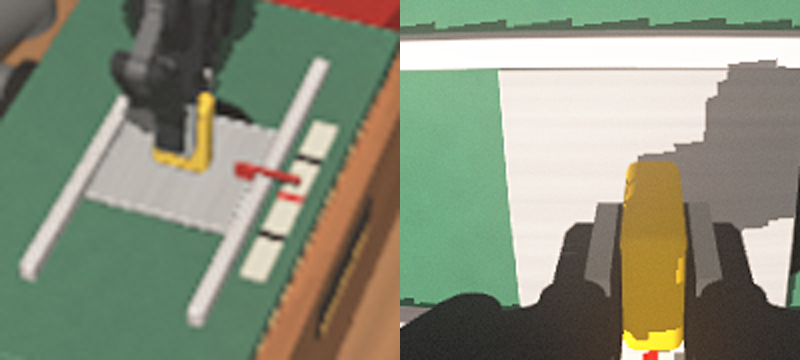

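In the side crop the pointer tip (297,180) has moved from the closed mark by almost exactly one mark spacing, so the gate is ~28.5–29 mm open, which agrees with the TCP travel. A 1 mm nudge centres it, then I settle and check.

```bash
python3 -m crank '[[[0,-0.0005,0],[0,0,0]],[[0,-0.001,0],[0,0,0]],[[0,-0.001,0],[0,0,0]],[[0,-0.001,0],[0,0,0]],[[0,-0.001,0],[0,0,0]],[[0,-0.001,0],[0,0,0]],[[0,-0.001,0],[0,0,0]]]'
python3 - <<'E'
from look import *
import numpy as np
snap("side","pics/i.png");a=cv2.imread("pics/i.png")
b=cv2.resize(a[130:220,250:350],(400,360),interpolation=2); a=cv2.resize(a[100:350,180:400],(317,360),interpolation=2)
cv2.imwrite("pics/ii.png",np.hstack([b,a])); o=env.get_obs(); print(o["tcp_pos"],o["qvel"].round(4),o["finger_force"])
E
```

```text
t: 7.83
tcp_pos: [0.6329, -0.1158, 0.1638]
eef_rot: [0.001, 1.0, 0.019, 0.001]
force: [1.3, -7.3, 3.7]
width: 0.162
finger_force: 42.7
[ 0.63291536 -0.11577295  0.16373566] [-0.0013 -0.0004 -0.0002 -0.0021  0.0002  0.0009 -0.0015] 42.705257534980774
```

View pics/ii.png

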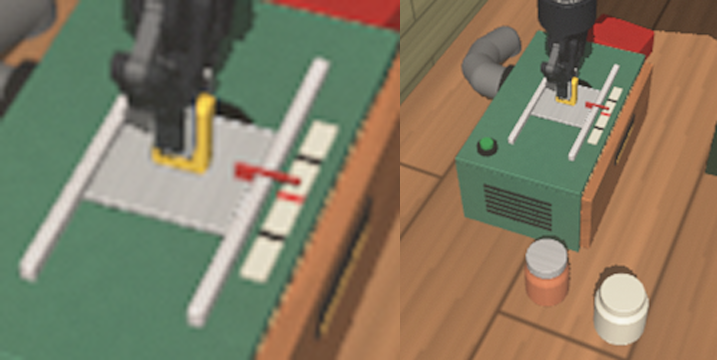

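The drawer is home and the gate pointer tip (297,181) sits at the red mark (290,198) with the same parallax offset as it had at the closed mark. Jar and pot are undisturbed and the grip is steady, so I hand the job in.

```bash
python3 -c "
from bench import env
print(env.sign_off())"
```

```text
the job is handed in; nothing more can be done
None
```

I pushed the drawer home to its hard stop, then slid the gate to about 29 mm open and handed the job in with the fingers holding it steady; jar, tin and pot were never touched, and the hand-in returned no verdict.

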